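# Slide a lens plate onto its locating pins

## Task

The flat plate carrying the lens is perched on the tips of the fixture's three locating pins. Slide it square along the fence until its three holes drop over the pins and it sits fully home, flat on the fixture. Push on the plate only: never touch the lens or its mount, do not pick the plate up, and leave the other things on the table where they are.

Things in the scene. Friction and masses are not known exactly. Their poses are not given: they have to be found in the camera images.
- seat (a point): Centre of the top face of the bolted-down fixture, a black riser block 190 x 136 x 20 mm (x, y, z), so 20 mm above the table. x runs along the fence, y points at the fence, z up. A seated plate has its origin here (z = 0, y = 0, x = the pins' offset, see pin_group), its axes parallel to these.
- fence (a point): Middle of the inner face of the aluminium fence bar, at the riser's top: 56 mm from seat along +y. The bar runs the whole 190 mm along x, is 12 mm thick and rises 20 mm above the riser's top. A seated plate leaves 1 mm to it.
- pin_group (a point): Nominal middle of 3 fixed steel pins, at the seat. Pins: 8 mm thick, bullet nose (4 mm tip), 6 mm high above the riser's top, nominally at seat x, y = (48, 25), (48, -25), (-25, 0) mm. Their slotted carrier's setting is unknown: all three together really stand up to 5 mm either way along x (y exact). This point does not show that offset. The plate hides them at first.
- plate: Loose flat aluminium plate 140 x 110 x 8 mm (x, y, z), 0.3 to 0.5 kg with lens; too wide to grip. Origin: centre of its underside. At first level on the pin tips, 6 mm above the riser's top, 14 to 30 mm from seat towards the seat's +x, 8 to 16 mm short of its seated y (away from the fence), up to 0.09 rad off square. It slides on the tips with a few N of friction.
- plate_hole (a point): Mouth, on the underside, of the plate's through-hole at plate x, y = (48, 25) mm; two more are at (48, -25) and (-25, 0) mm, all 10 mm wide. When all three meet the pins the plate drops 6 mm, and the pins then stop it from sliding further.
- lens: Lens in a black ring mount on a short post, fixed on the middle of the plate's top; ring 38 mm across (along plate y) and 12 mm thick (along plate x), its top 51 mm above the plate's top. Origin at its foot, the centre of the plate's top face. Not to be touched.
- post_holder: Bystander: steel post holder, 25 mm thick on a 50 x 30 mm foot, 58 mm high; origin under its centre.
- mirror_mount: Bystander: black mirror mount, 50 x 45 mm, 53 mm high; origin under its centre.
- driver: Bystander: screwdriver 170 mm long with a black handle, lying flat, along its x axis.
There are look-alikes about, which are no part of the job. There is more than one size of the part that bears seat; the job needs the smallest.

How it is judged (in metres and radians):
At the end, for the whole second after the job is handed in: The plate lies at rest on all three pins, its underside within 1.8 mm of the riser's top, within 0.02 rad of level, square to the fence within 0.05 rad, within 9 mm of the seat along the fence and 4 mm across it (z of plate in the frame of seat between -0.003 and 0.0018 m and x of plate in the frame of seat between -0.009 and 0.009 m and y of plate in the frame of seat between -0.004 and 0.004 m and angle between the x axis of plate and the x axis of seat, either way round below 0.05 rad and angle between plate's own z axis and vertical below 0.02 rad and linear speed of plate below 0.01 m/s); the robot touches nothing.
It fails at once if the lens or its mount is touched by the robot (contact force between lens and the fingers above 0.5 N or contact force between lens and the arm above 0.5 N).
It fails at once if the plate is picked up or tipped (z of plate in the frame of seat above 0.025 m or angle between plate's own z axis and vertical above 0.3 rad).
It fails at once if a bystander is moved more than 15 mm (distance of any of post_holder, mirror_mount, driver from where it was at the start of the episode above 0.015 m).
It also fails if it takes over 61 s, if anything falls off the work surface, if the arm or the gripper's body presses on something with over 40 N, if the wrist force passes 120 N, or if a joint passes its speed limit or range.

## Robot

A 6-joint arm with a two-finger parallel gripper is mounted at the origin on the work surface. World frame = base frame: x ahead of the robot, y to its left, z up, the work surface at z = 0. Lengths are in mm, angles in rad, forces in N, time in s.
With the tool pointing down it reaches from about 350 to 975 mm from the base axis. Payload 7.1 kg.
Tool frame: the origin (TCP) lies on the front face of the gripper's body, between the roots of the fingers; the fingertips stand 80 mm ahead of it and the grasp point (between the pads) lies 61 mm ahead of it (env.tips_ahead is the distance from the TCP to the fingertips, in mm); z points along the fingers, y is the direction in which the jaws open and shut (so a half turn about z gives the same grasp; the last joint's range is limited). The gripper opens to 88 mm and grips with 3 to 60 N. Pads are 20 mm wide; open, the fingers measure 115 mm over their backs; the gripper's body (75 mm by 178 mm) begins 61 mm behind the grasp point.
Start: joints at [1.132, 0.423, 1.63, -0, 1.089, -0.019], TCP at [254.704, 570.729, 302.675] pointing down, gripper open.
Joint ranges: [-3, 3], [-0.9, 2.11], [0.09, 2.58], [-1.31, 4.45], [0.11, 2.69], [-2.54, 2.54]. Speed limits (rad/s): [2.39, 2.39, 3.01, 3.14, 3.14, 3.14].

## Interface

Orientations are given as a unit quaternion [x, y, z, w].
In Python, from station import env, set_gripper, viewer, workorder gives the robot as it stands. Calls block until the motion is done:
- env.reach(position, orientation): joint-space move of the TCP to a pose.
- env.move_l(position, rot=None, rate=150, f_stop=None): straight line of the TCP; rot=None keeps the orientation; rate is the mean speed in mm/s. With f_stop (N) it stops when the force on the tool has changed by that much, and returns True; else False.
- env.move_joints(angles): joint-space move.
- set_gripper(opening): finger opening in mm; the grip force is fixed at half the most; returns when the fingers have stopped.
- env.hold(seconds).
- env.ik(position, orientation): joint angles nearest the present ones, or None.
- env.read_state(): the state.
- viewer.camera(name): name is "side" or "top"; returns the picture (420x560x3 uint8, blue, green, red); there is no depth.
- viewer.camera_params(name): a dict with "fx", "fy", "cx", "cy" (pixels), "dist" ([k1, k2, p1, p2, k3] as OpenCV has them; the pictures are not rectified), "pose" (4x4, takes a point from camera to world coordinates). Camera axes: x right, y up, looking along -z (the intrinsics and any distortion apply to the point x, -y, -z); pixel columns grow to the right and rows downward; lengths in mm; the calibration is good to about 2 mm. A picture is of the moment at which its call begins. camera_params takes no time and is no camera call.
A pose or a line that the arm cannot do raises env.IKError and nothing moves.
- workorder.sign_off(): hands the job in, once; it reports no verdict.
The state is a dict: "time_s": time; "qpos": joint angles; "dq": joint speeds; "tau": joint torques, N m; "tool_pos": TCP position; "orientation": TCP orientation; "force": force on the tool from outside, world axes, zero at the start; "wrist_torque": the same for the moment, N m; "width": finger opening in mm.
Only numpy, scipy, OpenCV 4.12 (cv2) and the standard library are available. Lean on these libraries where they do the work, as an engineer would, in place of code of your own. Each camera call takes 0.05 s, during which the arm holds its last target. There are 200 camera calls.

## Working session

There is one attempt and no reset: what is moved stays moved. The work goes in short steps, each a Python script; the robot and the scene stay as the last script left them, time stands still between calls to the robot, and variables do not carry over. Pictures are saved under pics/ and viewed, about 8 in all and at most 12, crops included, and the job is handed in when it is done.

```bash
ls && mkdir -p pics && python3 - <<'E'
from station import env, set_gripper, viewer, workorder
import cv2
for n in("top","side"):
    cv2.imwrite(f"pics/{n}0.png",cv2.resize(viewer.camera(n),(800,600),interpolation=cv2.INTER_CUBIC))
    p=viewer.camera_params(n);print(n,{k:(v.round(3).tolist() if hasattr(v,'round') and hasattr(v,'tolist') else v) for k,v in p.items()})
s=env.read_state();print(s['time_s'],s['orientation'],s['width'])
E
```

```text
pics
top {'fx': 501.3349223618526, 'fy': 501.3349223618526, 'cx': 282.5687181753912, 'cy': 207.03541516481184, 'dist': [-0.062, 0.0, 0.0, 0.0, 0.0], 'pose': [[0.028, 0.996, -0.08, 296.956], [-1.0, 0.028, -0.003, -6.177], [-0.001, 0.08, 0.997, 1170.482], [0.0, 0.0, 0.0, 1.0]]}
side {'fx': 516.6062218470106, 'fy': 516.6062218470106, 'cx': 273.9810768660748, 'cy': 205.8122661718282, 'dist': [-0.182, 0.0, 0.0, 0.0, 0.0], 'pose': [[0.892, 0.287, -0.349, -118.512], [-0.452, 0.558, -0.696, -1046.282], [-0.006, 0.779, 0.627, 993.998], [0.0, 0.0, 0.0, 1.0]]}
0.1 [ 2.08373653e-01  9.78049056e-01 -6.66031746e-04 -1.42624254e-04] 87.86540292156275
```

View pics/top0.png

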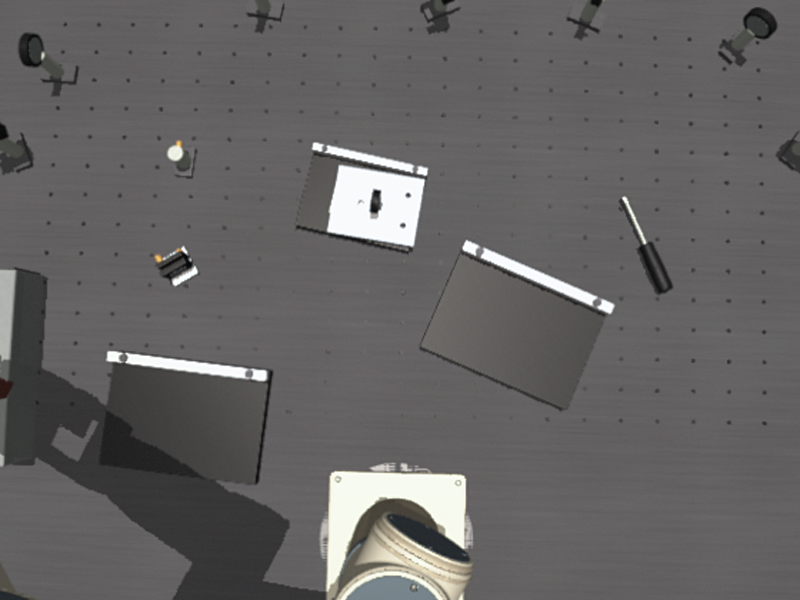

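View pics/side0.png

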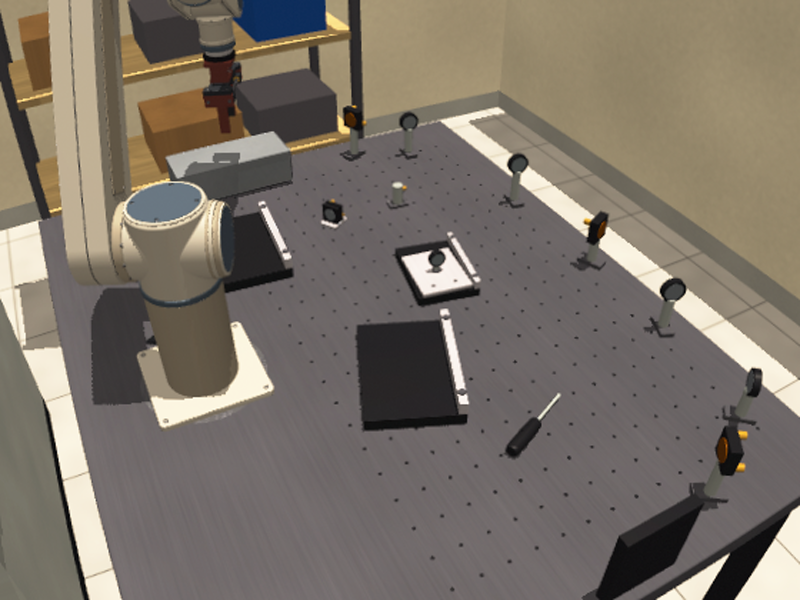

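The small fixture is the one with the plate on it, near top (362,197) and side (437,268), in 800 px coordinates. Its fence is on the far side and the plate is shifted to the image right. Next I'll measure it from masks.

```bash
cat > h.py <<'E'
import numpy as np, cv2
from station import env, set_gripper, viewer, workorder
def P(n):
    p=viewer.camera_params(n); K=np.array([[p['fx'],0,p['cx']],[0,p['fy'],p['cy']],[0,0,1.]])
    return K,np.array(p['dist'],float),np.array(p['pose'])
def cast(n,uv,z):
    K,d,T=P(n); q=cv2.undistortPoints(np.float64(uv).reshape(-1,1,2),K,d)[:,0]
    r=np.c_[q[:,0],-q[:,1],-np.ones(len(q))]@T[:3,:3].T; o=T[:3,3]
    return (o+r*((z-o[2])/r[:,2])[:,None])[:,:2]
def proj(n,X):
    K,d,T=P(n); X=np.atleast_2d(np.float64(X)); c=(X-T[:3,3])@T[:3,:3]
    return cv2.projectPoints(c*[1,-1,-1],np.zeros(3),np.zeros(3),K,d)[0][:,0]
def blobs(n,im,roi,th=150,amin=60):
    x0,y0,x1,y1=roi; g=cv2.cvtColor(im,cv2.COLOR_BGR2GRAY)[y0:y1,x0:x1]
    cs,_=cv2.findContours((g>th).astype(np.uint8),cv2.RETR_EXTERNAL,cv2.CHAIN_APPROX_NONE)
    return [c[:,0]+[x0,y0] for c in cs if cv2.contourArea(c)>amin]
def rect(n,c,z):
    r=cv2.minAreaRect(np.float32(cast(n,c,z))); return r,cv2.boxPoints(r)
E
python3 - <<'E'
from h import *
for n,roi in (("top",(200,92,305,180)),("side",(272,155,345,218))):
    im=viewer.camera(n); x0,y0,x1,y1=roi
    s=7 if n=="top" else 9
    cv2.imwrite(f"pics/{n}1.png",cv2.resize(im[y0:y1,x0:x1],None,fx=s,fy=s,interpolation=cv2.INTER_CUBIC))
    for c in blobs(n,im,roi):
        for z in(34,40):
            r,b=rect(n,c,z); print(n,len(c),z,np.round(r[0],1),np.round(r[1],1),round(r[2],2),b.round(1).tolist())
E
```

```text
top 210 34 [533.9  48.4] [144.3 112.6] 81.83 [[468.0, -15.0], [579.4000244140625, -31.0], [599.9000244140625, 111.80000305175781], [488.5, 127.80000305175781]]
top 210 40 [532.7  48.1] [143.5 112. ] 81.83 [[467.1000061035156, -14.899999618530273], [577.9000244140625, -30.899999618530273], [598.2999877929688, 111.19999694824219], [487.5, 127.0999984741211]]
top 130 34 [610.8  60.7] [145.5  13.5] 78.3 [[589.4000244140625, -9.100000381469727], [602.5999755859375, -11.899999618530273], [632.0999755859375, 130.60000610351562], [619.0, 133.3000030517578]]
top 130 40 [609.1  60.4] [144.7  13.4] 78.3 [[587.9000244140625, -9.100000381469727], [601.0, -11.800000190734863], [630.4000244140625, 129.89999389648438], [617.2999877929688, 132.60000610351562]]
side 149 34 [538.5  50.1] [143.4 113. ] 81.75 [[472.29998779296875, -12.800000190734863], [584.0999755859375, -29.0], [604.7000122070312, 112.9000015258789], [492.8999938964844, 129.1999969482422]]
side 149 40 [534.4  43.2] [142.6 112.3] 81.75 [[468.6000061035156, -19.299999237060547], [579.7000122070312, -35.400001525878906], [600.2000122070312, 105.69999694824219], [489.0, 121.80000305175781]]
side 54 34 [618.8  71.8] [140.9  14.8] 78.23 [[597.0999755859375, 4.300000190734863], [611.5999755859375, 1.2999999523162842], [640.4000244140625, 139.3000030517578], [625.9000244140625, 142.3000030517578]]
side 54 40 [614.1  64.8] [140.   14.8] 78.23 [[592.5999755859375, -2.200000047683716], [607.0999755859375, -5.199999809265137], [635.5999755859375, 131.89999389648438], [621.2000122070312, 134.89999389648438]]
```

View pics/top1.png

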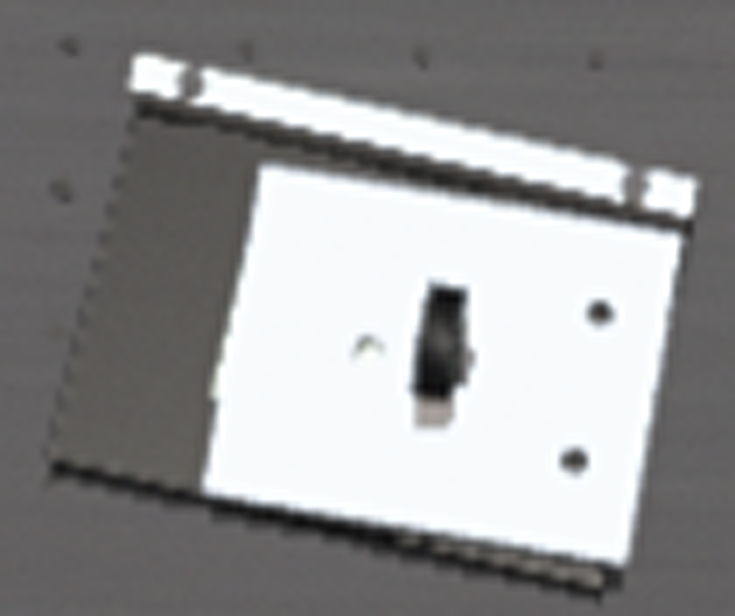

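View pics/side1.png

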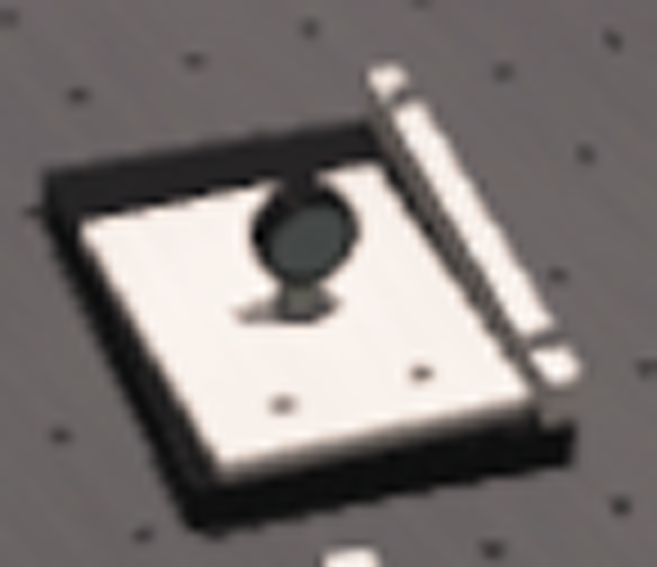

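Both views agree. The fence runs at 78.3°, with its top centre near (611,62). That puts the seat near (551,75), and the plate at about (+28, −9) mm with +0.062 rad yaw, which is inside the stated ranges. I'll square the plate against the fence with a two-finger push.

```bash
cat >> h.py <<'E'
SEAT=np.array([550.8,75.1]); YAW=np.deg2rad(78.3-180)
R2=np.array([[np.cos(YAW),-np.sin(YAW)],[np.sin(YAW),np.cos(YAW)]])
def W(x,y,tip): return np.r_[SEAT+R2@[x,y],tip+env.tips_ahead]
def S(p): return R2.T@(np.array(p)[:2]-SEAT)
def Q(jaw):  # tool down, jaw axis at world angle
    from scipy.spatial.transform import Rotation as R
    y=np.array([np.cos(jaw),np.sin(jaw),0]); z=np.array([0,0,-1.])
    return R.from_matrix(np.c_[np.cross(y,z),y,z]).as_quat()
def st(m=''):
    s=env.read_state(); print(m,round(s['time_s'],2),'seat xy',S(s['tool_pos']).round(1),'tip z',round(s['tool_pos'][2]-env.tips_ahead,1),'F seat',(R2.T@s['force'][:2]).round(1),round(s['force'][2],1),'w',round(s['width'],1))
E
python3 - <<'E'
from h import *
jA,jB=min((env.ik(W(28,-95,100),Q(a)) for a in(YAW,YAW+np.pi)),key=lambda q:9 if q is None else abs(q[5])),None
qa=[a for a in(YAW,YAW+np.pi) if env.ik(W(28,-95,100),Q(a)) is not None]
for a in qa: print(a,np.round(env.ik(W(28,-95,100),Q(a)),2))
a=min(qa,key=lambda a:abs(env.ik(W(28,-95,100),Q(a))[5]))
env.reach(W(28,-95,110),Q(a)); st('above')
env.move_l(W(28,-95,23),rate=100,f_stop=15); st('down')
hit=env.move_l(W(28,-58,23),rate=12,f_stop=12); st(f'push {hit}')
cv2.imwrite("pics/top2.png",cv2.resize(viewer.camera("top")[92:180,190:305],None,fx=6,fy=6,interpolation=cv2.INTER_CUBIC))
E
```

```text
-1.7749998492782333 [ 0.12  0.38  2.07 -0.    0.68  1.9 ]
1.3665928043115598 [ 0.12  0.38  2.07 -0.    0.68 -1.25]
above 2.19 seat xy [ 27.4 -94.7] tip z 110.2 F seat [ 0.4 -0. ] -0.5 w 87.9
down 3.21 seat xy [ 27.9 -94.7] tip z 23.4 F seat [-0.5 -0.3] -0.2 w 87.9
push True 5.51 seat xy [ 28.3 -65.3] tip z 22.5 F seat [-0.2 -0.4] -1.0 w 87.5
```

```bash
python3 - <<'E'
from h import *
env.move_l(W(28,-95,23),rate=60); env.move_l(W(28,-95,110),rate=150)
a=YAW-np.pi/2
c=[x for x in(a,a+np.pi) if env.ik(W(128,0,110),Q(x)) is not None]
a=min(c,key=lambda x:np.abs(np.array(env.ik(W(128,0,110),Q(x)))-env.read_state()['qpos'])[5])
env.reach(W(130,-20,130),Q(a)); set_gripper(60); st('B above')
im=viewer.camera("top")
for c in blobs("top",im,(200,92,305,180)):
    r,b=rect("top",c,34); print(S(r[0]).round(1),np.round(r[1],1),round(r[2],2))
cv2.imwrite("pics/top3.png",cv2.resize(im[80:190,190:330],None,fx=5,fy=5,interpolation=cv2.INTER_CUBIC))
cv2.imwrite("pics/side3.png",cv2.resize(viewer.camera("side")[140:220,262:355],None,fx=7,fy=7,interpolation=cv2.INTER_CUBIC))
E
```

```text
B above 8.75 seat xy [130. -20.] tip z 130.1 F seat [ 0.4 -0.2] -0.4 w 60.2
[84.4 22.6] [33.8 65. ] 21.0
[84.4 89.7] [71.2 39.3] 1.38
[53.1 41.3] [ 13.1 155.5] 80.62
[-11.6  23.6] [110.9 179. ] 80.82
```

View pics/top3.png

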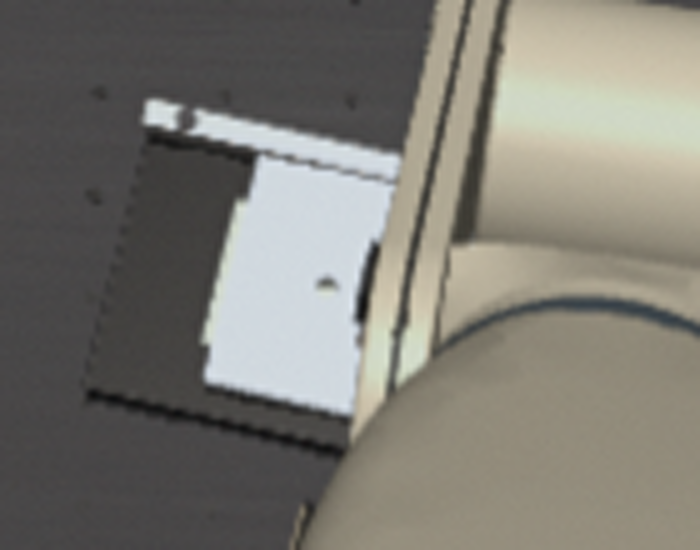

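The plate is now flush with the fence: its far edge, from (255,155) to (395,182), lies right along the bar and is parallel to it. Next is the slide along −x.

```bash
python3 - <<'E'
from h import *
env.move_l(W(130,-3,110),rate=100)
env.move_l(W(130,-3,23),rate=100,f_stop=15); st('down')
x=115; env.move_l(W(x,-3,23),rate=40,f_stop=10); st('near')
hit=env.move_l(W(72,-3,23),rate=12,f_stop=15); st(f'push {hit}')
env.hold(.3); st()
E
```

```text
down 10.28 seat xy [130.   -2.6] tip z 23.5 F seat [ 1.1 -0.7] 0.2 w 60.3
near 10.8 seat xy [114.7  -3. ] tip z 23.1 F seat [0.9 0.9] 0.7 w 60.3
push True 13.44 seat xy [79.6 -2.9] tip z 22.9 F seat [3.  1.1] 2.6 w 60.0
 13.74 seat xy [79.6 -3.1] tip z 22.7 F seat [2.  1.3] 0.9 w 60.2
```

```bash
python3 - <<'E'
from h import *
env.move_l(W(115,-3,23),rate=60); env.move_l(W(115,-3,130),rate=150); env.reach(W(60,-260,200),env.read_state()['orientation']); st()
out=[]
for n,roi in (("top",(200,92,305,180)),("side",(272,155,345,218))):
    im=viewer.camera(n); x0,y0,x1,y1=roi
    for z in (28,34):
        for c in blobs(n,im,roi):
            r,b=rect(n,c,z); print(n,z,S(r[0]).round(1),np.round(r[1],1),round(r[2],2))
    out.append(cv2.resize(im[y0:y1,x0:x1],(400,int(400*(y1-y0)/(x1-x0))),interpolation=cv2.INTER_CUBIC)[:335])
h=max(o.shape[0] for o in out)
cv2.imwrite("pics/both4.png",np.hstack([cv2.copyMakeBorder(o,0,h-o.shape[0],0,0,0) for o in out]))
E
```

```text
16.41 seat xy [  59.7 -258.8] tip z 200.2 F seat [-1.1 -0.1] -0.2 w 60.0
top 28 [-0.8 -2.3] [141.7 111.4] 78.46
top 28 [ 1.2 63.1] [146.2  13.4] 78.33
top 34 [-0.1 -3.5] [140.9 110.8] 78.46
top 34 [ 1.9 61.6] [145.4  13.3] 78.33
side 28 [-11.  12.] [155.8 132. ] 78.66
side 34 [-3.2  9.2] [154.8 131.2] 78.66
```

View pics/both4.png

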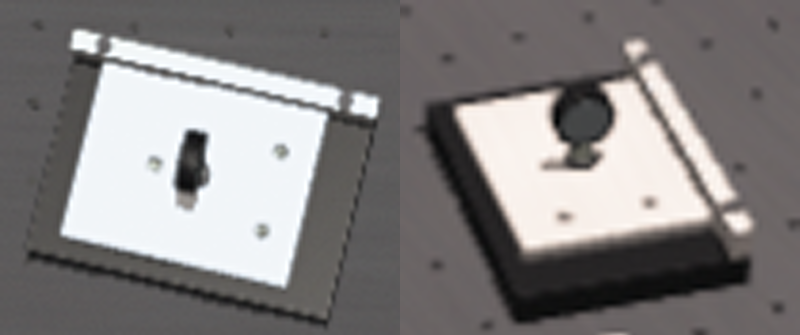

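All three holes now show a bright pin nose: top panel (155,163), (281,152), (263,231). The plate is also parallel to the fence (78.46° against 78.33°). I'll check that it dropped by touching its top face with the closed fingers, well clear of the lens.

```bash
python3 - <<'E'
from h import *
set_gripper(0)
q=env.read_state()['orientation']
env.reach(W(45,-100,130),q)
for x,y in((45,0),(45,-38),(-35,-0)):
    if x<0: env.move_l(W(45,-38,130),rate=200); env.move_l(W(x,-38,130),rate=200)
    env.move_l(W(x,y,130),rate=200); env.move_l(W(x,y,42),rate=100); env.hold(.2)
    h=env.move_l(W(x,y,25.5),rate=8,f_stop=5); st(f'touch {h}')
    env.move_l(W(x,y,130),rate=150)
env.move_l(W(-35,-60,130),rate=150); env.reach(W(60,-260,200),q); st()
im=viewer.camera("top")
for c in blobs("top",im,(200,92,305,180)):
    r,b=rect("top",c,28); print(S(r[0]).round(1),np.round(r[1],1),round(r[2],2))
E
```

```text
touch True 21.64 seat xy [45. -0.] tip z 28.4 F seat [-0.8 -0.6] 5.7 w 0.7
touch True 25.57 seat xy [ 45. -38.] tip z 28.4 F seat [ 0.3 -0.9] 5.4 w 0.5
touch True 30.31 seat xy [-35.  -0.] tip z 28.4 F seat [-0.6  0.4] 5.7 w 0.3
 32.62 seat xy [  59.4 -258.3] tip z 200.6 F seat [-0.9  1.1] -0.1 w 0.5
[-0.8 -2.3] [141.7 111.4] 78.46
[ 1.2 63.1] [146.2  13.4] 78.33
```

The plate's top is at 28.4 mm at all three spots, against 28 expected when seated and 34 on the pin tips. So it is fully down and level.

```bash
python3 - <<'E'
from station import workorder
print(workorder.sign_off())
E
```

```text
the job is handed in; nothing more can be done
None
```

The plate is seated on all three pins, and I handed the job in at about 33 s of the 61 s allowed. I pushed it square against the fence with both open fingers, then slid it along −x until the pins stopped it. Then I withdrew the arm.

**Last checks:**
- **Height and level:** light touches (about 5 N) on the plate's top at three spots all read 28.4 mm. Seated should read 28, and 34 would mean it was still on the pin tips.
- **Holes:** a pin nose showed in each of the three holes.
- **Square:** the plate is within about 0.002 rad of the fence direction.
- **Position:** the top camera puts the plate about 1 mm from the seat along x and about 2 mm short across. I put the 2 mm down to camera calibration, since the holes leave only about 1 mm of play.

**What disagreed or was not checked:**
- **Camera disagreement:** the two cameras differed by up to about 5 mm on the plate and about 7 mm on the fence. I used their mean only for the approach and let the fence and pins set the final position.
- **Side view at the end:** the plate and fence merged into one shape there, so I could not use it to check height. The touches did that instead.
- **Bystanders:** I did not measure them afterwards. By plan the arm stayed well clear of them, and it met no unexpected force.

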